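# Load the burn-in tray with display modules, screens up, and start the run

### The job

Load every display module lying on the bench into the burn-in tray whose status lamp is green: one module per nest, sitting flat in it with its screen up, so turn over any that lie screen down. Once all of them are in, push the start lever of that same tray (left lever for the left tray, right lever for the right tray) fully over, away from the robot. Do not throw the other lever, use the tray with the red lamp or disturb the other things on the bench.

Things in the scene. Friction and masses are not known exactly. Their poses are not given: they have to be found in the camera images.
- module1: display module: black box 56 x 46 x 28 mm (its x, y, z), about 120 g; blue screen on one 56 x 46 face, dark red circuit board on the face behind it. Origin at its centre; +z points out of the screen. Starts flat on the table (centre 14 mm up), screen up or down. 3 or all 4 of the modules are present. It can stand on any edge face.
- module2: display module: black box 56 x 46 x 28 mm (its x, y, z), about 120 g; blue screen on one 56 x 46 face, dark red circuit board on the face behind it. Origin at its centre; +z points out of the screen. Starts flat on the table (centre 14 mm up), screen up or down. 3 or all 4 of the modules are present. It can stand on any edge face.
- module3: display module: black box 56 x 46 x 28 mm (its x, y, z), about 120 g; blue screen on one 56 x 46 face, dark red circuit board on the face behind it. Origin at its centre; +z points out of the screen. Starts flat on the table (centre 14 mm up), screen up or down. 3 or all 4 of the modules are present. It can stand on any edge face.
- module4: display module: black box 56 x 46 x 28 mm (its x, y, z), about 120 g; blue screen on one 56 x 46 face, dark red circuit board on the face behind it. Origin at its centre; +z points out of the screen. Starts flat on the table (centre 14 mm up), screen up or down. 3 or all 4 of the modules are present. It can stand on any edge face.
- tray_left: burn-in tray, fixed, at the robot's left (+y side). Four nests in a row, 64 x 54 mm inside (tray x, y), floors 4 mm and wall tops 12 mm above the table, walls 6 mm thick; nest centres at tray x = -105, -35, 35 and 105 mm. Origin at table level under the middle of the row; x away from the robot. Seated module: centre 18 mm above the table, its x along tray x, either way round. Lamp at x = 161 mm.
- tray_right: burn-in tray, fixed, at the robot's right (-y side). Four nests in a row, 64 x 54 mm inside (tray x, y), floors 4 mm and wall tops 12 mm above the table, walls 6 mm thick; nest centres at tray x = -105, -35, 35 and 105 mm. Origin at table level under the middle of the row; x away from the robot. Seated module: centre 18 mm above the table, its x along tray x, either way round. Lamp at x = 161 mm.
- lamp_green: green status lamp, a dome 24 mm across and 18 mm high, fixed on the +x end pad of one of the trays (pad top 12 mm above the table); origin under its centre. Its tray is the one to load
- lamp_red: red status lamp of the same make, on the other tray, which is not to be used
- switch_box: blue switch box, fixed, 90 x 190 x 30 mm (its x, y, z); origin under its centre. It carries the two start levers, 60 mm to its +y (left) and -y (right) side. Each lever stands on a block 70 x 50 mm whose top is 55 mm above the table
- lever_left (a joint): start lever of the left tray, rad: 0 leaning to the box's -x (towards the robot), 1.0 fully over to its +x (on; end stop). Turns about the box's y axis, pivot 52 mm above the table, moved by about 1 N at the knob, stays where it is left. Starts at 0 to 0.15
- lever_left_tip (a point): centre of the black ball knob (26 mm across) at the end of the left lever, 80 mm from the pivot; the rod below it is 10 mm thick
- lever_right (a joint): start lever of the right tray, rad: 0 leaning to the box's -x (towards the robot), 1.0 fully over to its +x (on; end stop). Turns about the box's y axis, pivot 52 mm above the table, moved by about 1 N at the knob, stays where it is left. Starts at 0 to 0.15
- lever_right_tip (a point): centre of the black ball knob (26 mm across) at the end of the right lever, 80 mm from the pivot; the rod below it is 10 mm thick
- tape_roll: bystander, to be left alone: yellow tape roll, 48 mm across, 18 mm high, lying flat; origin under its centre
- flux_jar: bystander, to be left alone: small jar with red lid, 38 mm across, 45 mm high; origin under its centre
- screwdriver: bystander, to be left alone: screwdriver lying on the table outside the trays, about 200 mm long; origin near its middle
- multimeter: bystander, to be left alone: yellow handheld multimeter 140 x 70 x 41 mm lying on its back; origin under its centre
- solder_spool: bystander, to be left alone: spool 60 mm across, 40 mm high; origin under its centre
- mouse: bystander, to be left alone: black computer mouse 100 x 58 x 26 mm; origin under its centre
- cleaner_bottle: bystander, to be left alone: closed bottle 60 mm across, 130 mm high; origin under its centre
Things that resemble listed ones, but are neither listed nor needed, are in the scene too. What is shaped like the module4 but turquoise or yellow is not meant.

How it is judged (in metres and radians):
On the way, in this order (a step that is already met when the one before it is completed fails the run):
1. every module present sits in a nest of the green-lamp tray, screen up (((world y of lamp_green above 0 m and (angle between module1's own z axis and vertical below 0.1 rad and linear speed of module1 below 0.03 m/s and z of module1 in the frame of tray_left between 0.014 and 0.021 m and y of module1 in the frame of tray_left between -0.009 and 0.009 m and (x of module1 in the frame of tray_left between -0.114 and -0.096 m or x of module1 in the frame of tray_left between -0.044 and -0.026 m or x of module1 in the frame of tray_left between 0.026 and 0.044 m or x of module1 in the frame of tray_left between 0.096 and 0.114 m)) and (angle between module2's own z axis and vertical below 0.1 rad and linear speed of module2 below 0.03 m/s and z of module2 in the frame of tray_left between 0.014 and 0.021 m and y of module2 in the frame of tray_left between -0.009 and 0.009 m and (x of module2 in the frame of tray_left between -0.114 and -0.096 m or x of module2 in the frame of tray_left between -0.044 and -0.026 m or x of module2 in the frame of tray_left between 0.026 and 0.044 m or x of module2 in the frame of tray_left between 0.096 and 0.114 m)) and (angle between module3's own z axis and vertical below 0.1 rad and linear speed of module3 below 0.03 m/s and z of module3 in the frame of tray_left between 0.014 and 0.021 m and y of module3 in the frame of tray_left between -0.009 and 0.009 m and (x of module3 in the frame of tray_left between -0.114 and -0.096 m or x of module3 in the frame of tray_left between -0.044 and -0.026 m or x of module3 in the frame of tray_left between 0.026 and 0.044 m or x of module3 in the frame of tray_left between 0.096 and 0.114 m)) and (angle between module4's own z axis and vertical below 0.1 rad and linear speed of module4 below 0.03 m/s and z of module4 in the frame of tray_left between 0.014 and 0.021 m and y of module4 in the frame of tray_left between -0.009 and 0.009 m and (x of module4 in the frame of tray_left between -0.114 and -0.096 m or x of module4 in the frame of tray_left between -0.044 and -0.026 m or x of module4 in the frame of tray_left between 0.026 and 0.044 m or x of module4 in the frame of tray_left between 0.096 and 0.114 m))) or (world y of lamp_green below 0 m and (angle between module1's own z axis and vertical below 0.1 rad and linear speed of module1 below 0.03 m/s and z of module1 in the frame of tray_right between 0.014 and 0.021 m and y of module1 in the frame of tray_right between -0.009 and 0.009 m and (x of module1 in the frame of tray_right between -0.114 and -0.096 m or x of module1 in the frame of tray_right between -0.044 and -0.026 m or x of module1 in the frame of tray_right between 0.026 and 0.044 m or x of module1 in the frame of tray_right between 0.096 and 0.114 m)) and (angle between module2's own z axis and vertical below 0.1 rad and linear speed of module2 below 0.03 m/s and z of module2 in the frame of tray_right between 0.014 and 0.021 m and y of module2 in the frame of tray_right between -0.009 and 0.009 m and (x of module2 in the frame of tray_right between -0.114 and -0.096 m or x of module2 in the frame of tray_right between -0.044 and -0.026 m or x of module2 in the frame of tray_right between 0.026 and 0.044 m or x of module2 in the frame of tray_right between 0.096 and 0.114 m)) and (angle between module3's own z axis and vertical below 0.1 rad and linear speed of module3 below 0.03 m/s and z of module3 in the frame of tray_right between 0.014 and 0.021 m and y of module3 in the frame of tray_right between -0.009 and 0.009 m and (x of module3 in the frame of tray_right between -0.114 and -0.096 m or x of module3 in the frame of tray_right between -0.044 and -0.026 m or x of module3 in the frame of tray_right between 0.026 and 0.044 m or x of module3 in the frame of tray_right between 0.096 and 0.114 m)) and (angle between module4's own z axis and vertical below 0.1 rad and linear speed of module4 below 0.03 m/s and z of module4 in the frame of tray_right between 0.014 and 0.021 m and y of module4 in the frame of tray_right between -0.009 and 0.009 m and (x of module4 in the frame of tray_right between -0.114 and -0.096 m or x of module4 in the frame of tray_right between -0.044 and -0.026 m or x of module4 in the frame of tray_right between 0.026 and 0.044 m or x of module4 in the frame of tray_right between 0.096 and 0.114 m))))), for 0.2 s.
2. then the start lever of that tray is thrown fully over (((world y of lamp_green above 0 m and value of joint lever_left above 0.8 rad) or (world y of lamp_green below 0 m and value of joint lever_right above 0.8 rad))), for 0.2 s.
At the end, for the whole second after the job is handed in: Every module present lies at rest in a nest of the tray with the green lamp, screen up (within 0.1 rad of level, its centre within 9 mm of the nest's centre along each of the tray's axes and 14 to 21 mm above the table); that tray's lever is past 0.8 rad and the other tray's lever below 0.5 rad (((world y of lamp_green above 0 m and (angle between module1's own z axis and vertical below 0.1 rad and linear speed of module1 below 0.03 m/s and z of module1 in the frame of tray_left between 0.014 and 0.021 m and y of module1 in the frame of tray_left between -0.009 and 0.009 m and (x of module1 in the frame of tray_left between -0.114 and -0.096 m or x of module1 in the frame of tray_left between -0.044 and -0.026 m or x of module1 in the frame of tray_left between 0.026 and 0.044 m or x of module1 in the frame of tray_left between 0.096 and 0.114 m)) and (angle between module2's own z axis and vertical below 0.1 rad and linear speed of module2 below 0.03 m/s and z of module2 in the frame of tray_left between 0.014 and 0.021 m and y of module2 in the frame of tray_left between -0.009 and 0.009 m and (x of module2 in the frame of tray_left between -0.114 and -0.096 m or x of module2 in the frame of tray_left between -0.044 and -0.026 m or x of module2 in the frame of tray_left between 0.026 and 0.044 m or x of module2 in the frame of tray_left between 0.096 and 0.114 m)) and (angle between module3's own z axis and vertical below 0.1 rad and linear speed of module3 below 0.03 m/s and z of module3 in the frame of tray_left between 0.014 and 0.021 m and y of module3 in the frame of tray_left between -0.009 and 0.009 m and (x of module3 in the frame of tray_left between -0.114 and -0.096 m or x of module3 in the frame of tray_left between -0.044 and -0.026 m or x of module3 in the frame of tray_left between 0.026 and 0.044 m or x of module3 in the frame of tray_left between 0.096 and 0.114 m)) and (angle between module4's own z axis and vertical below 0.1 rad and linear speed of module4 below 0.03 m/s and z of module4 in the frame of tray_left between 0.014 and 0.021 m and y of module4 in the frame of tray_left between -0.009 and 0.009 m and (x of module4 in the frame of tray_left between -0.114 and -0.096 m or x of module4 in the frame of tray_left between -0.044 and -0.026 m or x of module4 in the frame of tray_left between 0.026 and 0.044 m or x of module4 in the frame of tray_left between 0.096 and 0.114 m)) and value of joint lever_left above 0.8 rad and value of joint lever_right below 0.5 rad) or (world y of lamp_green below 0 m and (angle between module1's own z axis and vertical below 0.1 rad and linear speed of module1 below 0.03 m/s and z of module1 in the frame of tray_right between 0.014 and 0.021 m and y of module1 in the frame of tray_right between -0.009 and 0.009 m and (x of module1 in the frame of tray_right between -0.114 and -0.096 m or x of module1 in the frame of tray_right between -0.044 and -0.026 m or x of module1 in the frame of tray_right between 0.026 and 0.044 m or x of module1 in the frame of tray_right between 0.096 and 0.114 m)) and (angle between module2's own z axis and vertical below 0.1 rad and linear speed of module2 below 0.03 m/s and z of module2 in the frame of tray_right between 0.014 and 0.021 m and y of module2 in the frame of tray_right between -0.009 and 0.009 m and (x of module2 in the frame of tray_right between -0.114 and -0.096 m or x of module2 in the frame of tray_right between -0.044 and -0.026 m or x of module2 in the frame of tray_right between 0.026 and 0.044 m or x of module2 in the frame of tray_right between 0.096 and 0.114 m)) and (angle between module3's own z axis and vertical below 0.1 rad and linear speed of module3 below 0.03 m/s and z of module3 in the frame of tray_right between 0.014 and 0.021 m and y of module3 in the frame of tray_right between -0.009 and 0.009 m and (x of module3 in the frame of tray_right between -0.114 and -0.096 m or x of module3 in the frame of tray_right between -0.044 and -0.026 m or x of module3 in the frame of tray_right between 0.026 and 0.044 m or x of module3 in the frame of tray_right between 0.096 and 0.114 m)) and (angle between module4's own z axis and vertical below 0.1 rad and linear speed of module4 below 0.03 m/s and z of module4 in the frame of tray_right between 0.014 and 0.021 m and y of module4 in the frame of tray_right between -0.009 and 0.009 m and (x of module4 in the frame of tray_right between -0.114 and -0.096 m or x of module4 in the frame of tray_right between -0.044 and -0.026 m or x of module4 in the frame of tray_right between 0.026 and 0.044 m or x of module4 in the frame of tray_right between 0.096 and 0.114 m)) and value of joint lever_right above 0.8 rad and value of joint lever_left below 0.5 rad))); the robot touches nothing.
It fails at once if the lever of the red-lamp tray is thrown (past 0.5 rad) ((world y of lamp_green above 0 m and value of joint lever_right above 0.5 rad) or (world y of lamp_green below 0 m and value of joint lever_left above 0.5 rad)).
It fails at once if a bystander is shifted by more than 4 cm (distance of any of tape_roll, flux_jar, screwdriver, multimeter, solder_spool, mouse, cleaner_bottle from where it was at the start of the episode above 0.04 m).
Of module3, module4 only 1 to 2 are there at a start; the rules pass over those that are not, and their reading is None.
At some moment in a run one of module1, module2, module3, module4 may be knocked a few centimetres aside while the robot is not near it.
Once in a run the grip may slacken for a moment while it holds something.
It also fails if it takes over 210 s, if anything falls off the work surface, if the arm or the gripper's body presses on something with over 40 N, if the wrist force passes 120 N, or if a joint passes its speed limit or range.

### The arm

A 6-joint arm with a two-finger parallel gripper is mounted at the origin on the work surface. World frame = base frame: x ahead of the robot, y to its left, z up, the work surface at z = 0. Lengths are in m, angles in degrees, forces in N, time in s.
With the tool pointing down it reaches from about 0.325 to 0.775 m from the base axis. Payload 5.5 kg.
Tool frame: the origin (TCP) lies at the centre of the arm's flange, where the gripper is bolted on; the fingertips stand 182 mm ahead of it and the grasp point (between the pads) lies 163 mm ahead of it; z points along the fingers, y is the direction in which the jaws open and shut (so a half turn about z gives the same grasp; the last joint's range is limited). The gripper opens to 88 mm and grips with 3 to 60 N. Pads are 20 mm wide; open, the fingers measure 115 mm over their backs; the gripper's body (75 mm by 178 mm) begins 61 mm behind the grasp point.
Start: joints at [-69.368, 5.22, 70.514, -0, 104.267, -3.249], TCP at [0.243, -0.549, 0.405] pointing down, gripper open.
Joint ranges: [-164.24, 164.24], [-49.07, 125.15], [9.68, 141.18], [-86.29, 266.29], [3.28, 154.24], [-151.56, 151.56]. Speed limits (degrees/s): [147.25, 147.25, 172.46, 180, 180, 180].

### API

Orientations are given as [roll, pitch, yaw] about the fixed x, y, z axes, in that order (R = Rz(yaw) Ry(pitch) Rx(roll)).
In Python, from station import r gives the robot as it stands. The module is installed in compiled form; this text tells all that it offers. Calls block until the motion is done:
- r.reach(position, orientation): joint-space move of the TCP to a pose.
- r.servo_line(position, rotation=None, speed=0.15): straight line of the TCP; rotation=None keeps the orientation; speed is the mean speed in m/s.
- r.move_joints(angles): joint-space move.
- r.let_go() and r.grab(squeeze=None): open the fingers fully, or close them until they stop; squeeze is the grip in N (None keeps the last).
- r.wait(seconds).
- r.inverse_kinematics(position, orientation): joint angles nearest the present ones, or None.
- r.sense(): the state.
- r.snapshot(name): name is "scene" or "top" or "wrist"; returns a dict with "frame" (420x560x3 uint8, red, green, blue), "fx", "fy", "cx", "cy" (pixels), "R" (3x3) and "t" (3): a world point X has camera coordinates R X + t. Camera axes: x right, y down, z forward; pixel columns grow to the right and rows downward; lengths in m; the calibration is good to about 2 mm. A picture is of the moment at which its call begins. There is no depth.
A pose or a line that the arm cannot do raises r.IKError and nothing moves.
- r.hand_in(): hands the job in, once; it reports no verdict.
The state is a dict: "clock": time; "joints": joint angles; "joint_vel": joint speeds; "joint_torque": joint torques, N m; "tcp_pos": TCP position; "orientation": TCP orientation; "contact_force": force on the tool from outside, world axes, zero at the start; "torque": the same for the moment, N m; "opening": finger opening in m.
Only numpy, scipy, OpenCV 4.12 (cv2) and the standard library are available. Lean on these libraries where they do the work, as an engineer would, in place of code of your own. Each camera call takes 0.05 s, during which the arm holds its last target.

## Working session

There is one attempt and no reset: what is moved stays moved. The work goes in short steps, each a Python script; the robot and the scene stay as the last script left them, time stands still between calls to the robot, and variables do not carry over. Pictures are saved under pics/ and viewed, and the job is handed in when it is done.

```bash
mkdir -p pics; python3 - <<'E'
from station import r
import cv2,numpy as np
for n in("scene","top"):
    s=r.snapshot(n); cv2.imwrite(f"pics/{n}0.png",cv2.resize(s["frame"][:,:,::-1],(800,600),interpolation=cv2.INTER_CUBIC))
    print(n,s["fx"],s["fy"],s["cx"],s["cy"],np.round(s["R"],4).tolist(),np.round(s["t"],4).tolist())
print(r.sense())
E
```

```text
scene 393.81290649547793 393.81290649547793 278.14907690344984 217.15235616190523 [[0.4386, 0.8984, -0.0233], [0.4922, -0.2618, -0.8302], [-0.7519, 0.3526, -0.557]] [-0.2396, -0.1842, 1.7416]
top 497.3937246404047 497.3937246404047 275.87030305216746 197.54245992418095 [[-0.0096, -0.9998, 0.0202], [-0.9966, 0.0079, -0.0825], [0.0823, -0.0209, -0.9964]] [-0.007, 0.5816, 1.3844]
{'clock': 0.1, 'joints': array([-6.93673271e+01,  5.25965223e+00,  7.05744710e+01, -4.64549836e-04,
        1.04267120e+02, -3.24854460e+00]), 'joint_vel': array([-0.14764068, -0.16104226, -0.22862207,  0.05219375, -0.00130124,
        0.04645317]), 'joint_torque': array([ 3.75764823e-03, -4.47857809e+01, -4.07569134e+01,  7.01940665e-02,
        2.84456142e-02, -1.15802022e-04]), 'tcp_pos': array([ 0.24292301, -0.5486846 ,  0.40361573]), 'orientation': array([-1.79898893e+02, -5.28751689e-03,  2.38810987e+01]), 'contact_force': array([-1.19001508,  0.11471311,  0.2362582 ]), 'torque': array([ 0.03103126, -0.00803728, -0.02850324]), 'opening': 0.0878904487144262}
```

View pics/top0.png

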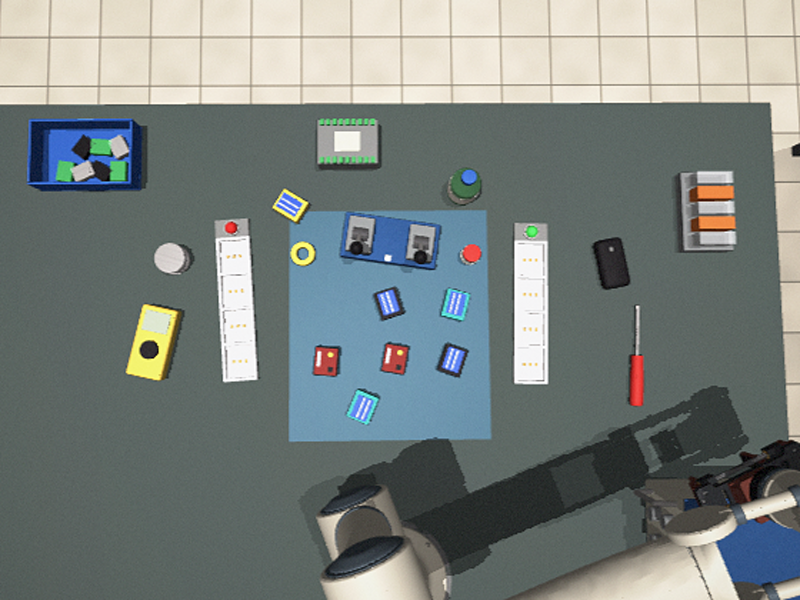

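View pics/scene0.png

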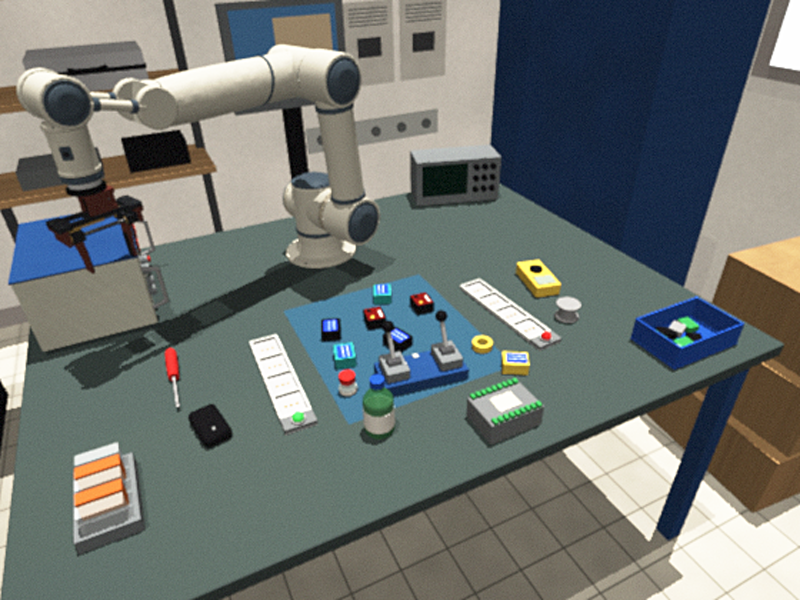

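The top picture shows the green lamp at (532,232) on the right tray and the red lamp at (231,228) on the left. Module candidates are screen-up at (388,303) and (452,360), and screen-down at (326,360) and (394,358). The turquoise-rimmed boxes at (455,304) and (363,406) and the yellow one at (291,205) are decoys. I'll enlarge to confirm.

```bash
cat > h.py <<'E'
from station import r
import cv2,numpy as np
def ray(s,u,v,z):
    R=np.array(s["R"]);t=np.array(s["t"]);C=-R.T@t
    d=R.T@np.array([(u-s["cx"])/s["fx"],(v-s["cy"])/s["fy"],1])
    return C+d*(z-C[2])/d[2]
def proj(s,X):
    p=np.array(s["R"])@np.array(X)+np.array(s["t"]); return np.array([s["fx"]*p[0]/p[2]+s["cx"],s["fy"]*p[1]/p[2]+s["cy"]])
def save(img,name,f=1):
    cv2.imwrite("pics/"+name,cv2.resize(img[:,:,::-1],None,fx=f,fy=f,interpolation=cv2.INTER_CUBIC))
E
python3 - <<'E'
from h import *
s=r.snapshot("top"); f=s["frame"]
save(f[135:315,195:395],"crop0.png",3.3)
for n,(u,v) in dict(lg=(532,232),lr=(231,228),a=(388,303),b=(452,360),c=(326,360),d=(394,358),tq=(455,304)).items():
    print(n,ray(s,u*.7,v*.7,.028).round(3))
E
```

```text
lg [ 0.68  -0.288  0.028]
lr [0.691 0.31  0.028]
a [0.54  0.    0.028]
b [ 0.427 -0.124  0.028]
c [0.43  0.123 0.028]
d [ 0.432 -0.01   0.028]
tq [ 0.537 -0.132  0.028]
```

View pics/crop0.png

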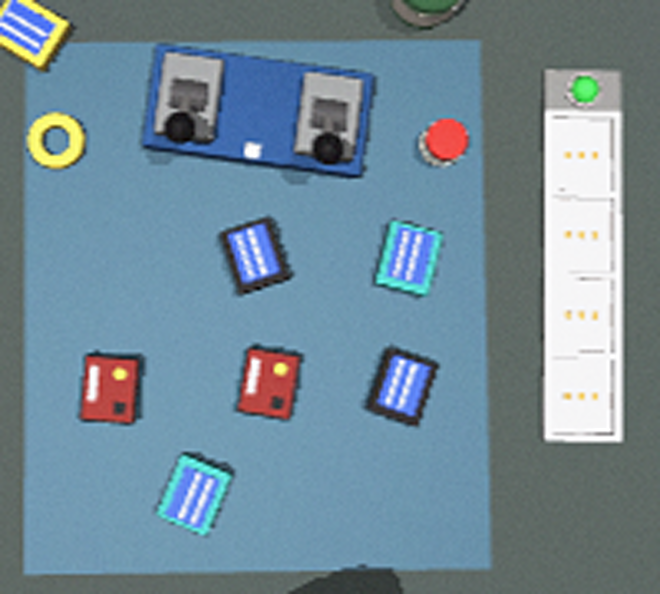

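All four modules have black sides: A (388,303) and B (452,360) lie screen up, C (326,360) and D (394,358) show the red board, so they lie screen down. The tray at right has the green lamp. Next I'll look closer with the wrist camera and fit box models in the pictures.

```bash
python3 - <<'E'
from h import *
for (x,y) in [(.45,-.12),(.36,0.)]:
  for z in (.55,.6):
    for yaw in (0,90,-90,180): 
        q=r.inverse_kinematics([x,y,z-.163+.0],[180,0,yaw]); print(x,y,z,yaw,None if q is None else np.round(q,0))
c=r.sense()["clock"]
r.reach([.45,-.12,.36],[180,0,0]); print(r.sense()["clock"]-c)
s=r.snapshot("wrist"); save(s["frame"],"w0.png",1.4)
print(s["fx"],s["cx"],s["cy"],np.round(s["R"],3).tolist(),(-np.array(s["R"]).T@s["t"]).round(3))
s=r.snapshot("top"); save(s["frame"],"t1.png",1.4)
E
```

```text
0.45 -0.12 0.55 0 [-19. -16.  92.  -0. 104.  71.]
0.45 -0.12 0.55 90 [-19. -16.  92.   0. 104. -19.]
0.45 -0.12 0.55 -90 None
0.45 -0.12 0.55 180 [ -19.  -16.   92.    0.  104. -109.]
0.45 -0.12 0.6 0 [-19. -15.  86.  -0. 109.  71.]
0.45 -0.12 0.6 90 [-19. -15.  86.   0. 109. -19.]
0.45 -0.12 0.6 -90 None
0.45 -0.12 0.6 180 [ -19.  -15.   86.    0.  109. -109.]
0.36 0.0 0.55 0 [ -5. -33. 104.  -0. 108.  85.]
0.36 0.0 0.55 90 [ -5. -33. 104.   0. 108.  -5.]
0.36 0.0 0.55 -90 None
0.36 0.0 0.55 180 [ -5. -33. 104.   0. 108. -95.]
0.36 0.0 0.6 0 [ -5. -31.  98.  -0. 113.  85.]
0.36 0.0 0.6 90 [ -5. -31.  98.  -0. 113.  -5.]
0.36 0.0 0.6 -90 None
0.36 0.0 0.6 180 [ -5. -31.  98.   0. 113. -95.]
1.7417
335.4216346513054 281.27413632041737 210.45074960890403 [[-0.001, -1.0, 0.002], [-0.968, 0.001, 0.25], [-0.25, -0.001, -0.968]] [ 0.517 -0.12   0.341]
```

View pics/w0.png

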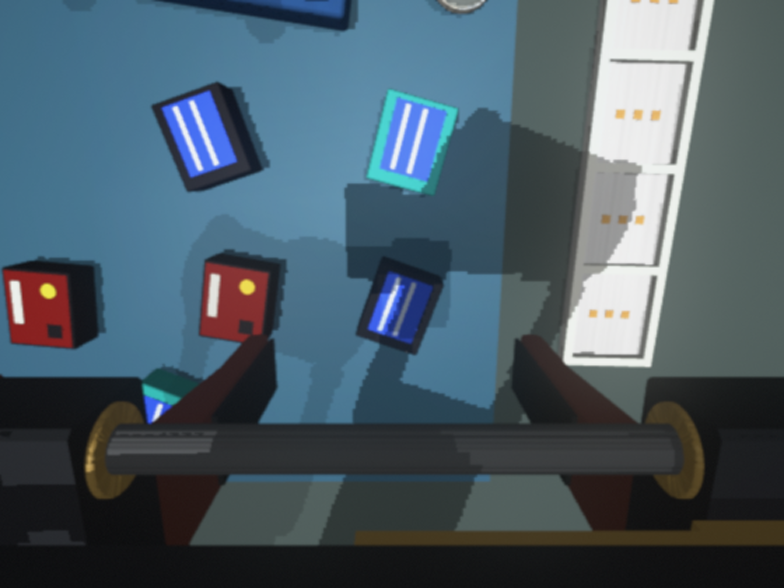

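View pics/t1.png

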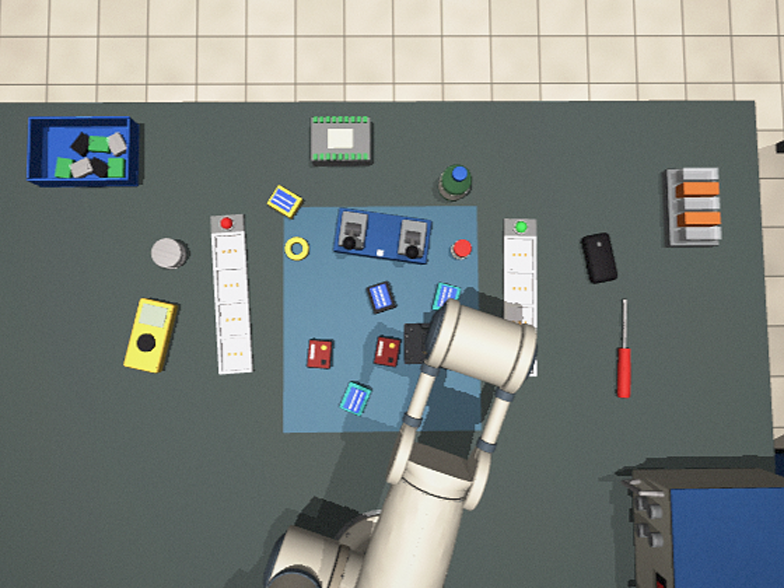

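The wrist picture shows A (205,135), B (400,305), D (240,300) and C (40,300), and turquoise decoys at (410,140) and the lower edge. Next is a detector for blue and red faces on the module top plane, plus a fit of the tray nests.

```bash
cat >> h.py <<'E'
def detect(s,z=.028,show=False):
    """find blue screens/red boards on plane z: list of (kind,x,y,yawdeg of long axis,L,W,rimRGB)"""
    f=s["frame"]; hsv=cv2.cvtColor(f,cv2.COLOR_RGB2HSV); out=[]
    H,S,V=[hsv[...,i].astype(int) for i in range(3)]
    mb=((abs(H-114)<9)&(S>140)&(V>70)).astype(np.uint8)
    mr=(((H<6)|(H>174))&(S>150)&(V>50)&(V<215)).astype(np.uint8)
    for kind,m in(("up",mb),("down",mr)):
        m=cv2.morphologyEx(m,cv2.MORPH_CLOSE,np.ones((5,5),np.uint8))
        cs,_=cv2.findContours(m,cv2.RETR_EXTERNAL,cv2.CHAIN_APPROX_NONE)
        for c in cs:
            if len(c)<25: continue
            P=np.array([ray(s,u,v,z)[:2] for u,v in c[:,0,:].astype(float)])
            (cx,cy),(w,h),a=cv2.minAreaRect((P*1000).astype(np.float32))
            if w<h: w,h,a=h,w,a+90
            a=(a+90)%180-90
            if not(30<w<75 and 20<h<60): continue
            ca,sa=np.cos(np.radians(a)),np.sin(np.radians(a))
            rim=[]
            for q in np.linspace(-1,1,9):
                for lx,ly in((26,q*20),(-26,q*20),(q*26,21.),(q*26,-21.)):
                    u,v=proj(s,[(cx+ca*lx-sa*ly)/1000,(cy+sa*lx+ca*ly)/1000,z]).round().astype(int)
                    if 0<=u<560 and 0<=v<420: rim.append(f[v,u])
            out.append((kind,round(cx/1000,4),round(cy/1000,4),round(a,1),round(w,1),round(h,1),np.median(rim,0).astype(int).tolist() if rim else None))
    return out
E
python3 - <<'E'
from h import *
s=r.snapshot("wrist")
for o in detect(s): print(o)
print()
r.reach([.45,-.25,.42],[180,0,0])
s2=r.snapshot("wrist"); save(s2["frame"],"w1.png",1.4); 
for o in detect(s2): print(o)
r.reach([.38,.30,.45],[180,0,0]); s3=r.snapshot("top"); save(s3["frame"],"t2.png",1.4)
print()
for o in detect(s3): print(o)
import pickle; pickle.dump((s,s2,s3),open("snaps.pkl","wb"))
print(r.sense()["clock"])
E
```

```text
('up', 0.4273, -0.1246, -19.9, 45.8, 33.7, [30, 39, 50])
('up', 0.5381, -0.1326, -14.8, 43.7, 31.8, [74, 151, 164])
('up', 0.5414, 0.0021, 17.7, 45.5, 33.9, [49, 55, 65])
('down', 0.4268, 0.1255, -5.3, 52.5, 42.2, [91, 34, 37])
('down', 0.4301, -0.0098, -10.3, 51.2, 41.4, [92, 47, 50])

('up', 0.4276, -0.1246, -19.8, 46.0, 34.4, [44, 50, 63])
('up', 0.538, -0.1322, -15.2, 43.3, 31.5, [71, 211, 207])
('up', 0.5413, 0.0023, 17.7, 46.2, 34.9, [41, 47, 57])
('down', 0.4302, -0.0102, -9.7, 52.0, 40.7, [105, 46, 50])

('up', 0.3365, 0.0542, -22.3, 43.4, 31.5, [73, 174, 167])
('up', 0.4291, -0.1257, -19.4, 44.3, 33.7, [54, 50, 49])
('up', 0.539, -0.1333, -14.9, 43.2, 30.1, [81, 198, 187])
('up', 0.5423, 0.0008, 17.9, 43.7, 32.1, [58, 56, 58])
('up', 0.7391, 0.196, 59.7, 40.1, 29.4, [239, 233, 97])
('down', 0.4281, 0.1237, -5.9, 51.0, 43.6, [85, 37, 39])
('down', 0.4316, -0.0108, -10.0, 51.3, 41.9, [117, 59, 60])
4.7667
```

View pics/w1.png

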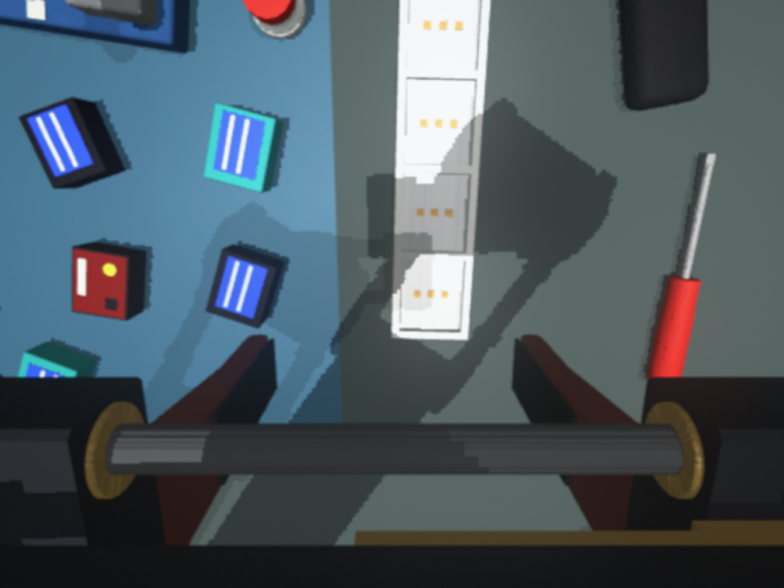

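```bash
cat >> h.py <<'E'
def dots(s,z=.004,yr=(-.36,-.2)):
    hsv=cv2.cvtColor(s["frame"],cv2.COLOR_RGB2HSV)
    m=((hsv[...,0]>10)&(hsv[...,0]<26)&(hsv[...,1]>70)&(hsv[...,2]>90)).astype(np.uint8)
    n,_,st,ce=cv2.connectedComponentsWithStats(m)
    P=[ray(s,*ce[i],z)[:2] for i in range(1,n) if 2<=st[i,4]<60]
    return np.array([p for p in P if yr[0]<p[1]<yr[1] and .3<p[0]<.7])
E
python3 - <<'E'
from h import *
import pickle
for s in pickle.load(open("snaps.pkl","rb"))[1:]:
    P=dots(s); P=P[P[:,0].argsort()]
    g=[]
    for p in P:
        if g and abs(p[0]-g[-1][-1][0])<.025: g[-1].append(p)
        else: g.append([p])
    for q in g: print(len(q),np.mean(q,0).round(4))
    f=s["frame"]; hsv=cv2.cvtColor(f,cv2.COLOR_RGB2HSV)
    m=((hsv[...,1]<45)&(hsv[...,2]>130)).astype(np.uint8); m=cv2.morphologyEx(m,cv2.MORPH_CLOSE,np.ones((9,9),np.uint8))
    for c in cv2.findContours(m,0,2)[0]:
        if len(c)<5 or cv2.contourArea(c)<800: continue
        Q=np.array([ray(s,u,v,.012)[:2] for u,v in cv2.approxPolyDP(c,3,True)[:,0].astype(float)])
        if abs(Q[:,1].mean()+.29)<.05: print(Q.round(4).tolist())
E
```

```text
3 [ 0.4159 -0.2814]
3 [ 0.4859 -0.283 ]
3 [ 0.556  -0.2847]
3 [ 0.6262 -0.2866]
[[0.6404, -0.2536], [0.4699, -0.2504], [0.4676, -0.2794], [0.4536, -0.2808], [0.4524, -0.2691], [0.4381, -0.2575], [0.4174, -0.248], [0.3847, -0.2467], [0.3782, -0.2541], [0.3756, -0.3117], [0.6403, -0.3204]]
3 [ 0.4178 -0.2818]
3 [ 0.4872 -0.284 ]
3 [ 0.5579 -0.2855]
3 [ 0.6276 -0.2871]
[[0.7009, -0.2564], [0.3804, -0.2488], [0.3797, -0.3143], [0.6976, -0.3201]]
[[1.1676, 0.7876], [0.9521, 0.78], [0.951, -0.7893], [0.2481, -0.7918], [0.2506, -0.812], [1.1683, -0.8644]]
```

View pics/t2.png

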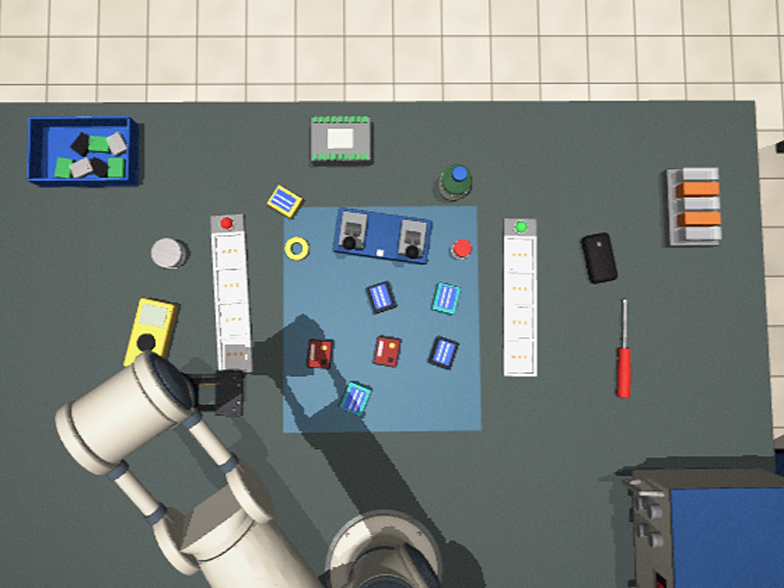

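```bash
python3 - <<'E'
from h import *
import pickle
s,s2,s3=pickle.load(open("snaps.pkl","rb"))
print("knobs",[ray(s3,u/1.4,v/1.4,.12).round(3) for u,v in((414,251),(350,242))])
print("box corners z.03",[ray(s3,u/1.4,v/1.4,.03).round(3) for u,v in((333,250),(427,263),(338,209),(432,222))])
print("jar,tape",ray(s3,461/1.4,247/1.4,.045).round(3),ray(s3,297/1.4,248/1.4,.018).round(3))
# IK for flips at several spots
for yaw in(180,0):
  for (x,y) in[(.50,.13),(.54,.13),(.5,.09),(.46,.12)]:
    for tilt in(-30,-20,45,60,70):
        # tool dir: down tilted outward(+x) by tilt
        t=np.radians(tilt); d=np.array([np.sin(t),0,-np.cos(t)])
        p=np.array([x,y,.03])-.163*d
        # yaw 0: R=Rx(180) -> z down. tilt: rotate about y by -tilt
        from scipy.spatial.transform import Rotation as Ro
        R=Ro.from_euler('y',-tilt,degrees=True)*Ro.from_euler('xyz',[180,0,yaw],degrees=True)
        assert np.allclose(R.apply([0,0,1]),d)
        q=r.inverse_kinematics(p.tolist(),R.as_euler('xyz',degrees=True).tolist())
        print(yaw,x,y,tilt,None if q is None else np.round(q))
E
```

```text
knobs [array([ 0.622, -0.063,  0.12 ]), array([0.64 , 0.058, 0.12 ])]
box corners z.03 [array([0.636, 0.095, 0.03 ]), array([ 0.608, -0.095,  0.03 ]), array([0.719, 0.084, 0.03 ]), array([ 0.691, -0.106,  0.03 ])]
jar,tape [ 0.638 -0.162  0.045] [0.642 0.169 0.018]
180 0.5 0.13 -30 [  8.  22.  77.   4. 110. -81.]
180 0.5 0.13 -20 [  9.  14.  85.   3. 101. -81.]
180 0.5 0.13 45 [ 19. -41. 139. -21.  41. -60.]
180 0.5 0.13 60 None
180 0.5 0.13 70 None
180 0.54 0.13 -30 [  8.  28.  70.   4. 112. -82.]
180 0.54 0.13 -20 [  8.  19.  78.   3. 102. -82.]
180 0.54 0.13 45 [ 17. -32. 134. -21.  36. -61.]
180 0.54 0.13 60 None
180 0.54 0.13 70 None
180 0.5 0.09 -30 [  5.  21.  78.   3. 110. -85.]
180 0.5 0.09 -20 [  5.  13.  86.   2. 101. -85.]
180 0.5 0.09 45 None
180 0.5 0.09 60 None
180 0.5 0.09 70 None
180 0.46 0.12 -30 [  8.  16.  84.   4. 109. -82.]
180 0.46 0.12 -20 [  8.   8.  92.   3. 100. -81.]
180 0.46 0.12 45 None
180 0.46 0.12 60 None
180 0.46 0.12 70 None
0 0.5 0.13 -30 [  8.  22.  77.   4. 110.  99.]
0 0.5 0.13 -20 [  9.  14.  85.   3. 101.  99.]
0 0.5 0.13 45 [ 19. -41. 139. -21.  41. 120.]
0 0.5 0.13 60 None
0 0.5 0.13 70 None
0 0.54 0.13 -30 [  8.  28.  70.   4. 112.  98.]
0 0.54 0.13 -20 [  8.  19.  78.   3. 102.  98.]
0 0.54 0.13 45 [ 17. -32. 134. -21.  36. 119.]
0 0.54 0.13 60 None
0 0.54 0.13 70 None
0 0.5 0.09 -30 [  5.  21.  78.   3. 110.  95.]
0 0.5 0.09 -20 [  5.  13.  86.   2. 101.  95.]
0 0.5 0.09 45 None
0 0.5 0.09 60 None
0 0.5 0.09 70 None
0 0.46 0.12 -30 [  8.  16.  84.   4. 109.  98.]
0 0.46 0.12 -20 [  8.   8.  92.   3. 100.  99.]
0 0.46 0.12 45 None
0 0.46 0.12 60 None
0 0.46 0.12 70 None
```

```bash
cat >> h.py <<'E'
from scipy.spatial.transform import Rotation as Ro
def pose(g,yaw,tilt=0,flip=True):
    """grasp point g; yaw (deg) = horizontal direction e; tilt>0: fingers point down and toward +e. jaws perpendicular to e.
    flip=True: camera on -e side. returns TCP pos, rpy"""
    R=Ro.from_euler('z',yaw,degrees=True)*Ro.from_euler('y',-tilt,degrees=True)*Ro.from_euler('xyz',[180,0,180 if flip else 0],degrees=True)
    p=np.array(g)-.163*R.apply([0,0,1])
    return p.tolist(),R.as_euler('xyz',degrees=True).tolist()
def ik(g,yaw,tilt=0,flip=True): return r.inverse_kinematics(*pose(g,yaw,tilt,flip))
E
python3 - <<'E'
from h import *
import warnings
for az in(75,):
  for rad in(.45,.5,.55,.6):
    g=[rad*np.cos(np.radians(az)),rad*np.sin(np.radians(az)),.028]
    for t in(40,30,20,0,-50,-60,-70):
        q=ik(g,az,t); print(rad,t,None if q is None else np.round(q))
print("pick C, D")
for n,g,y in(("C",[.4268,.1255,.023],-5.3),("D",[.4301,-.0098,.023],-10)):
    for fl in(True,False):
     for yy in (y,y+180):
      for t in(30,25,20,0,):
        q=ik(g,yy,t,fl); print(n,fl,yy,t,None if q is None else np.round(q))
print("trays")
for x,y in((.4159,-.2814),(.6262,-.2866)):
    for fl in(True,False): print(fl,ik([x,y,.035],-1.4,0,fl),ik([x,y,.15],-1.4,0,fl))
s=r.snapshot("scene"); print([ray(s,u*.7,v*.7,0).round(2) for u,v in((412,193),(425,205),(500,200))])
E
```

```text
0.45 40 None
0.45 30 [ 68. -48. 137.   4.  61. -98.]
0.45 20 [ 69. -36. 128.   2.  68. -96.]
0.45 0 [ 71. -15. 111.   0.  84. -94.]
0.45 -50 [ 72.  30.  75.  -3. 125. -93.]
0.45 -60 [ 72.  38.  69.  -3. 133. -93.]
0.45 -70 [ 72.  45.  64.  -4. 140. -94.]
0.5 40 [ 68. -45. 139.   6.  46. -99.]
0.5 30 [ 69. -35. 130.   4.  55. -97.]
0.5 20 [ 70. -25. 121.   2.  64. -96.]
0.5 0 [ 71.  -7. 104.   0.  82. -94.]
0.5 -50 [ 72.  37.  65.  -3. 128. -93.]
0.5 -60 [ 73.  45.  58.  -3. 136. -93.]
0.5 -70 [ 73.  53.  53.  -4. 145. -94.]
0.55 40 [ 69. -32. 132.   6.  40. -99.]
0.55 30 [ 70. -24. 123.   3.  51. -96.]
0.55 20 [ 71. -16. 114.   2.  62. -95.]
0.55 0 [ 71.   1.  96.   0.  82. -94.]
0.55 -50 [ 73.  45.  53.  -2. 131. -93.]
0.55 -60 [ 73.  54.  46.  -3. 141. -94.]
0.55 -70 [ 73.  61.  39.  -4. 150. -94.]
0.6 40 [ 70. -21. 125.   5.  37. -98.]
0.6 30 [ 71. -15. 116.   3.  49. -96.]
0.6 20 [ 71.  -8. 107.   2.  61. -95.]
0.6 0 [ 72.   9.  88.   0.  83. -93.]
0.6 -50 [ 73.  54.  40.  -3. 136. -93.]
0.6 -60 [ 73.  64.  30.  -3. 147. -94.]
0.6 -70 None
pick C, D
C True -5.3 30 [ 22. -44. 136.
[... 1582 characters left out ...]
167851
 -126.56484637]
False [-3.79648464e+01 -6.50032830e+00  1.03270122e+02 -2.54444375e-14
  8.32302062e+01  5.34351536e+01] [-3.79648464e+01 -9.91236153e+00  9.45106830e+01 -2.54444375e-14
  9.54016785e+01  5.34351536e+01]
True [ -27.42255592   21.74305335   72.49903081    0.           85.75791585
 -116.02255592] [ -27.42255592   19.06869565   64.02207016    0.           96.90923419
 -116.02255592]
False [-2.74225559e+01  2.17430533e+01  7.24990308e+01 -2.54444375e-14
  8.57579158e+01  6.39774441e+01] [-2.74225559e+01  1.90686957e+01  6.40220702e+01 -2.54444375e-14
  9.69092342e+01  6.39774441e+01]
[array([-0.27,  0.46,  0.  ]), array([-0.15,  0.45,  0.  ]), array([-0.06,  0.71,  0.  ])]
```

```bash
cat >> h.py <<'E'
NEST=[(.4159,-.2814),(.4859,-.2830),(.5560,-.2847),(.6262,-.2866)]; TY=-1.4
def go(g,yaw,tilt=0,flip=True): r.reach(*pose(g,yaw,tilt,flip))
def line(g,yaw,tilt=0,flip=True,speed=.15):
    p,o=pose(g,yaw,tilt,flip); r.servo_line(p,o,speed)
def st(tag=""):
    s=r.sense(); print(tag,"t=%.1f open=%.4f F=%s"%(s["clock"],s["opening"],np.round(s["contact_force"],1)))
    return s
def pick(x,y,yaw,h=.029,tilt=0,up=.2,squeeze=30):
    go([x,y,up],yaw,tilt); line([x,y,h],yaw,tilt,speed=.2); r.grab(squeeze); st("grab")
    line([x,y,up],yaw,tilt,speed=.25); st("lift")
def load(n,h=.029):
    x,y=NEST[n]
    go([x,y,.2],TY); st("over"); line([x,y,h+.012],TY,speed=.2); line([x,y,h+.005],TY,speed=.03); s=st("in"); r.let_go(); line([x,y,.2],TY,speed=.25)
E
python3 - <<'E'
from h import *
pick(.5414,.0021,17.7); load(3)
pick(.4275,-.1246,-19.9); load(2)
go([.40,-.25,.26],TY,0,False); 
s=r.snapshot("wrist"); save(s["frame"],"w2.png",1.4)
for z in(.028,.032):
  for o in detect(s,z): print(o)
st()
E
```

```text
grab t=10.0 open=0.0457 F=[-0.8  0.5  1.8]
lift t=10.8 open=0.0458 F=[-0.6  1.1 -2.4]
over t=11.9 open=0.0461 F=[ 0.2  1.6 -1. ]
in t=13.3 open=0.0455 F=[ 0.9 -0.1 -1.2]
grab t=17.6 open=0.0456 F=[-0.4  0.4  1.2]
lift t=18.5 open=0.0456 F=[-0.8  0.7 -1.5]
over t=19.3 open=0.0456 F=[ 0.3  0.  -1.1]
in t=20.6 open=0.0459 F=[-0.1 -0.1 -0.8]
('up', 0.3353, 0.0551, -23.3, 43.7, 31.8, [60, 195, 191])
('up', 0.5382, -0.1322, -15.0, 43.5, 31.7, [71, 208, 203])
('up', 0.5575, -0.2854, -1.4, 44.3, 33.3, [73, 75, 82])
('down', 0.4305, -0.0098, -9.8, 52.0, 41.8, [107, 44, 47])
('up', 0.3367, 0.0518, -23.3, 43.2, 31.5, [60, 193, 189])
('up', 0.5374, -0.1335, -15.0, 43.0, 31.3, [71, 208, 203])
('up', 0.5565, -0.285, -1.4, 43.8, 32.9, [73, 75, 82])
('down', 0.4309, -0.0123, -9.8, 51.5, 41.3, [98, 44, 48])
 t=24.9 open=0.0881 F=[-0.1 -0.1  0.1]
```

View pics/w2.png

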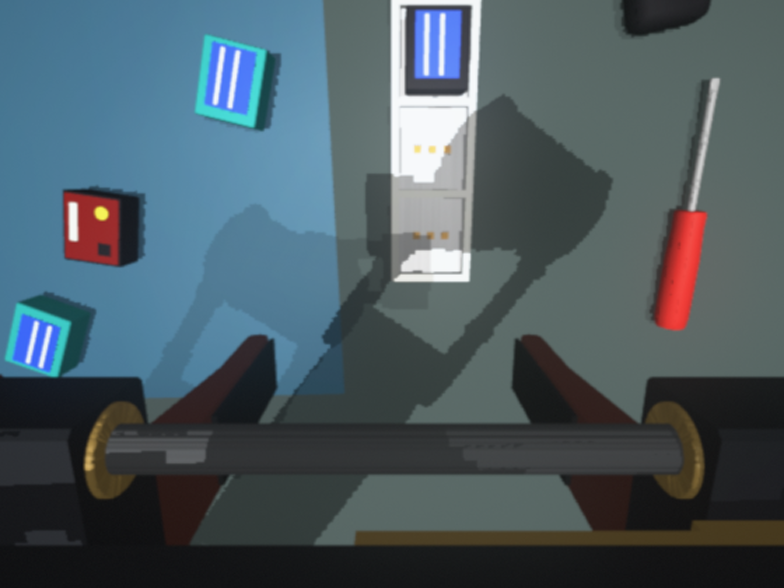

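The wrist picture shows B seated in the third nest at (437,45). Two nests nearer the robot are free, and A is out of view, to be checked later. Next is C: tilt it onto its end at a free spot on the left, then tilt it again.

```bash
cat >> h.py <<'E'
AZ=65; RAD=.48; FT=25
E_=np.array([np.cos(np.radians(AZ)),np.sin(np.radians(AZ)),0]); SPOT=RAD*E_
def off(g,yaw,tilt,back):
    d=Ro.from_euler('z',yaw,degrees=True).apply(Ro.from_euler('y',-tilt,degrees=True).apply([0,0,-1.]))
    return np.array(g)-back*d
def retreat(g,yaw,tilt,back=.13): line(off(g,yaw,tilt,back),yaw,tilt,speed=.2)
def stand(x,y,yaw):
    """flat module (long axis yaw) -> standing at SPOT; returns nominal centre"""
    e=np.array([np.cos(np.radians(yaw)),np.sin(np.radians(yaw)),0])
    g=np.array([x,y,.026])
    go(g+[0,0,.17],yaw,FT); line(g,yaw,FT,speed=.2); r.grab(35); st("grab"); line(g+[0,0,.2],yaw,FT,speed=.25)
    t=SPOT+[0,0,.0295]
    go(t+[0,0,.22],AZ,0); go(t+[0,0,.2],AZ,FT-90); st("tilted")
    line(t+[0,0,.02],AZ,FT-90,speed=.2); line(t,AZ,FT-90,speed=.03); st("down")
def see(name,cams=("scene","top")):
    for c in cams:
        s=r.snapshot(c); u,v=proj(s,SPOT+[0,0,.03]).astype(int)
        save(s["frame"][max(0,v-70):v+70,max(0,u-90):u+90],f"{name}_{c}.png",4)
E
python3 - <<'E'
from h import *
go([.36,.12,.3],0,0,False)
s=r.snapshot("wrist"); D=[o for o in detect(s) if o[0]=="down"]; print(detect(s))
_,x,y,a,*_=min(D,key=lambda o:abs(o[2]-.125)); print(x,y,a)
stand(x,y,a); see("st1")
E
```

```text
[('up', 0.3354, 0.0542, -23.8, 43.8, 31.7, [68, 165, 175]), ('up', 0.5391, -0.1334, -14.9, 45.6, 32.2, [58, 187, 184]), ('down', 0.4394, 0.1235, 84.5, 38.8, 23.6, [102, 143, 169])]
0.4394 0.1235 84.5Traceback (most recent call last):
  File "<stdin>", line 5, in <module>
  File "h.py", line 72, in stand
    go(g+[0,0,.17],yaw,FT); line(g,yaw,FT,speed=.2); r.grab(35); st("grab"); line(g+[0,0,.2],yaw,FT,speed=.25)
    ~~^^^^^^^^^^^^^^^^^^^^
  File "h.py", line 50, in go
    def go(g,yaw,tilt=0,flip=True): r.reach(*pose(g,yaw,tilt,flip))
                                    ~~~~~~~^^^^^^^^^^^^^^^^^^^^^^^^
station.IKError: the arm cannot take that pose within its joint ranges
```

A finger hid half of C. I'll take another view with C clear of the gripper.

```bash
python3 - <<'E'
from h import *
go([.36,.06,.26],0,0,False)
s=r.snapshot("wrist"); save(s["frame"],"w3.png",1.4); print(*detect(s),sep="\n")
s=r.snapshot("top"); print(*detect(s),sep="\n")
E
```

```text
('up', 0.3354, 0.0544, -23.2, 44.0, 31.6, [63, 164, 174])
('up', 0.5333, -0.1319, -15.0, 33.5, 31.8, [60, 148, 161])
('down', 0.4271, 0.1252, -5.5, 50.4, 39.5, [129, 67, 70])
('up', 0.539, -0.1333, -14.9, 43.2, 30.1, [79, 194, 185])
('up', 0.5566, -0.2869, -1.4, 42.9, 34.2, [49, 45, 45])
('up', 0.6277, -0.2887, -1.4, 43.4, 34.3, [51, 47, 45])
('up', 0.7391, 0.196, 59.7, 40.1, 29.4, [236, 231, 97])
('down', 0.4281, 0.1236, -5.2, 50.7, 42.9, [130, 58, 57])
('down', 0.4314, -0.0106, -10.0, 50.8, 41.5, [73, 36, 35])
```

View pics/w3.png

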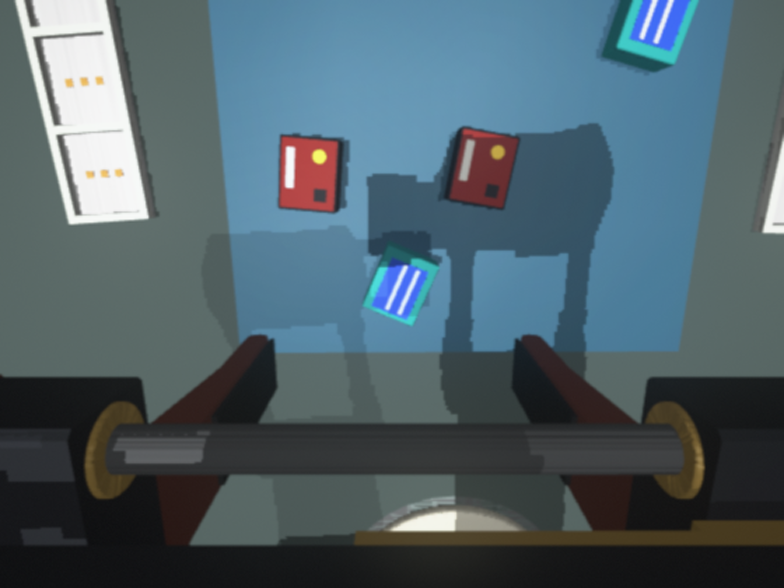

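C is at (310,174) and D at (483,168), both unmoved and board up. The top camera puts A and B on nests 4 and 3. Now I'll stand C up.

```bash
python3 - <<'E'
from h import *
for t in(FT,0): print(ik([.4271,.1254,.196],-5.4,t) is not None)
print([ik(SPOT+[0,0,.23],AZ,t) is not None for t in(25,0,-65)])
stand(.4271,.1254,-5.4); see("st1")
E
```

```text
True
True
[True, True, False]
grab t=30.9 open=0.0456 F=[-1.2  0.7  1.2]Traceback (most recent call last):
  File "<stdin>", line 4, in <module>
  File "h.py", line 74, in stand
    go(t+[0,0,.22],AZ,0); go(t+[0,0,.2],AZ,FT-90); st("tilted")
                          ~~^^^^^^^^^^^^^^^^^^^^^
  File "h.py", line 50, in go
    def go(g,yaw,tilt=0,flip=True): r.reach(*pose(g,yaw,tilt,flip))
                                    ~~~~~~~^^^^^^^^^^^^^^^^^^^^^^^^
station.IKError: the arm cannot take that pose within its joint ranges
```

```bash
cd pics; python3 -c "
import cv2;print(cv2.imread('st1_scene.png').shape,cv2.imread('st1_top.png').shape)"
```

```text
[ WARN:0@0.019] global loadsave.cpp:275 findDecoder imread_('st1_scene.png'): can't open/read file: check file path/integrity
Traceback (most recent call last):
AttributeError: 'NoneType' object has no attribute 'shape'
```

```bash
python3 - <<'E'
from h import *
for z in(.03,.05,.08,.1,.12,.15): 
    print(z,[(t,None if (q:=ik(SPOT+[0,0,z],AZ,t)) is None else np.round(q[[1,2,4]])) for t in(-55,-60,-65)])
st()
E
```

```text
0.03 [(-55, array([ 38.,  66., 131.])), (-60, array([ 42.,  63., 135.])), (-65, array([ 46.,  60., 139.]))]
0.05 [(-55, array([ 37.,  65., 133.])), (-60, array([ 41.,  62., 137.])), (-65, array([ 45.,  60., 141.]))]
0.08 [(-55, array([ 35.,  64., 135.])), (-60, array([ 39.,  62., 139.])), (-65, array([ 43.,  59., 143.]))]
0.1 [(-55, array([ 34.,  64., 137.])), (-60, array([ 38.,  61., 141.])), (-65, array([ 42.,  59., 144.]))]
0.12 [(-55, array([ 33.,  63., 139.])), (-60, array([ 37.,  61., 142.])), (-65, array([ 40.,  58., 146.]))]
0.15 [(-55, array([ 32.,  61., 141.])), (-60, array([ 36.,  59., 145.])), (-65, array([ 39.,  57., 149.]))]
 t=33.3 open=0.0458 F=[ 0.3 -0.1 -1.1]
```

```bash
sed -i 's/go(t+\[0,0,.2\],AZ,FT-90); st("tilted")/go(t+[0,0,.11],AZ,FT-90); st("tilted")/' h.py; python3 - <<'E'
from h import *
t=SPOT+[0,0,.0295]
for b in(.06,.08,.1,.13): print(b,ik(off(t,AZ,-65,b),AZ,-65) is not None, ik(off(t,AZ,-65,b)+[0,0,.06],AZ,-65) is not None)
go(t+[0,0,.11],AZ,-65); st("tilted")
line(t+[0,0,.02],AZ,-65,speed=.15); line(t,AZ,-65,speed=.03); st("down"); see("st1")
E
```

```text
0.06 True True
0.08 True True
0.1 True False
0.13 False False
tilted t=34.3 open=0.0457 F=[-0.1  0.8 -1.2]
down t=35.9 open=0.0459 F=[ 0.1  0.2 -1. ]
```

View pics/st1_scene.png

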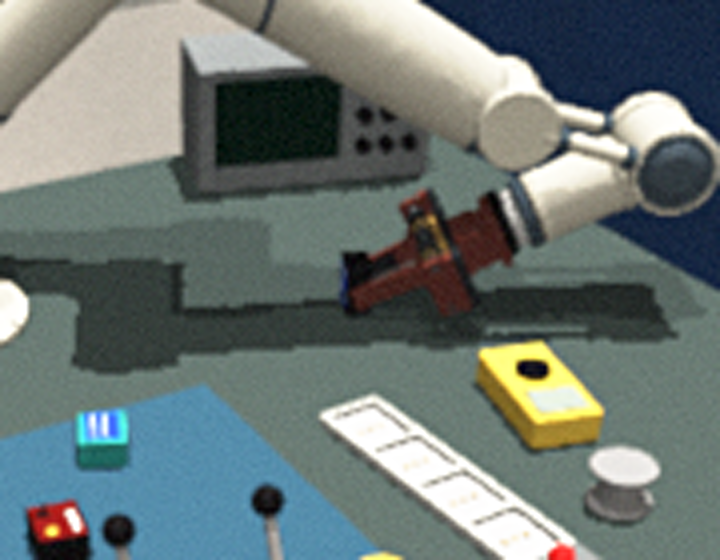

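View pics/st1_top.png

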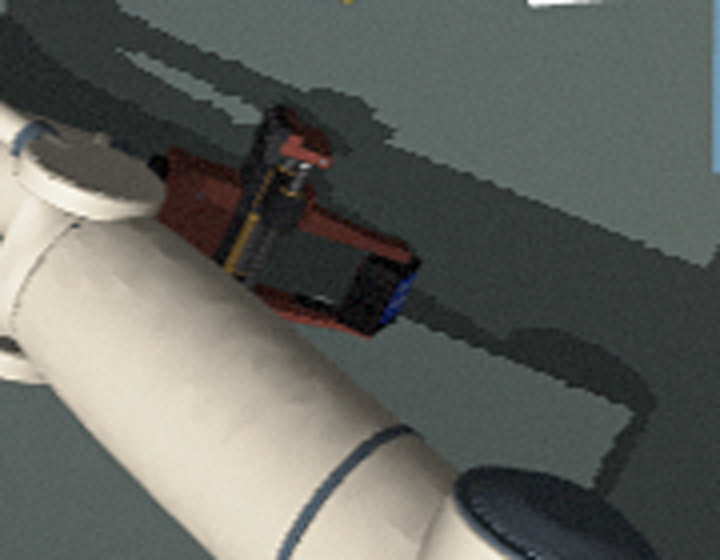

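Both crops show C held upright on its end, screen facing the robot (scene (350,285), top (395,295)). I'll release it, regrasp from above and tilt a second time.

```bash
cat >> h.py <<'E'
def leave():
    """release at present -65 pose, back off and go high"""
    s=r.sense(); g=np.array(s["tcp_pos"])+.163*Ro.from_euler('xyz',s["orientation"],degrees=True).apply([0,0,1])
    r.let_go(); line(off(g,AZ,FT-90,.075),AZ,FT-90,speed=.12); line(off(g,AZ,FT-90,.075)+[0,0,.05],AZ,FT-90,speed=.2)
    go(SPOT+.06*E_+[0,0,.2],AZ,0)
def lay(dx=0):
    """standing module, centre at SPOT-.012e (+dx along e) -> flat, screen up; held at -65"""
    c=SPOT-(.012-dx)*E_; g=c-.007*E_+[0,0,.036]
    go(g+[0,0,.14],AZ,FT); line(g,AZ,FT,speed=.2); r.grab(35); st("grab2"); line(g+[0,0,.16],AZ,FT,speed=.25)
    t=SPOT+[0,0,.022]
    go(t+[0,0,.16],AZ,-20); go(t+[0,0,.11],AZ,FT-90); st("tilt2"); line(t+[0,0,.02],AZ,FT-90,speed=.15); line(t,AZ,FT-90,speed=.03); st("down2")
E
python3 - <<'E'
from h import *
leave(); st(); see("st2")
E
```

```text
t=39.1 open=0.0875 F=[ 0.3  0.1 -0.6]
```

View pics/st2_scene.png

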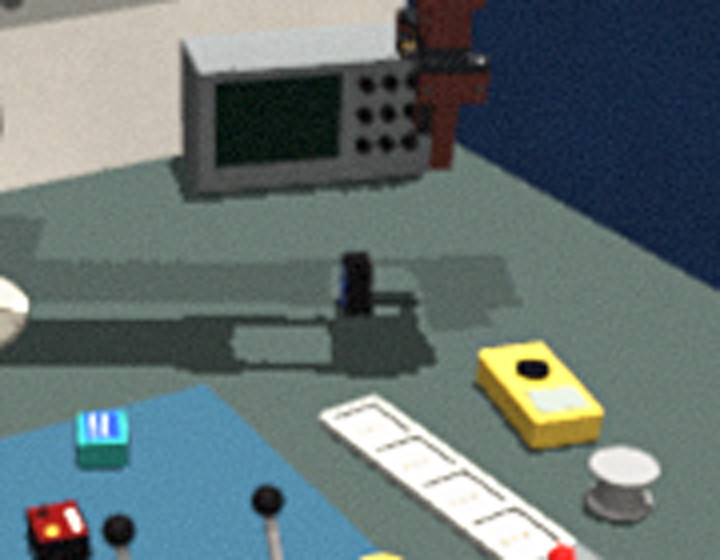

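View pics/st2_top.png

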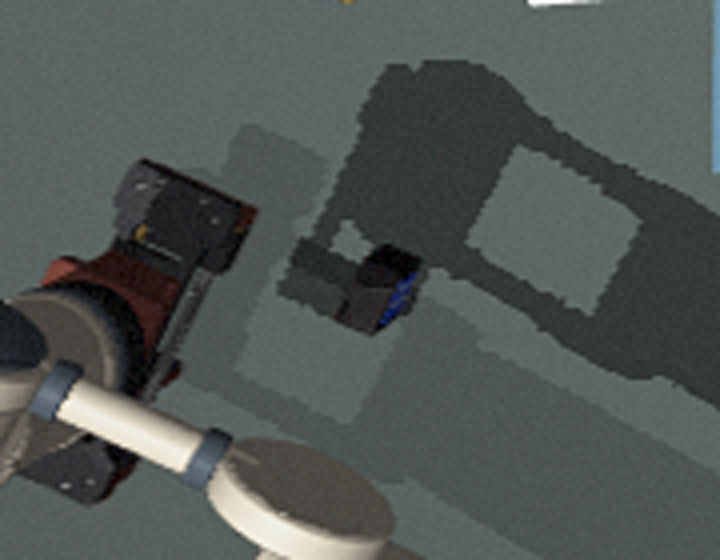

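C stands alone at scene (355,283), upright. I'll lay it over, screen up.

```bash
python3 - <<'E'
from h import *
lay(); leave()
v=SPOT-.10*E_; go([*v[:2],.30],AZ,0,False) if ik([*v[:2],.30],AZ,0,False) is not None else print("noik")
s=r.snapshot("wrist"); save(s["frame"],"w4.png",1.4); print(*detect(s),sep="\n")
s=r.snapshot("top"); print([o for o in detect(s) if o[2]>.2]); st()
E
```

```text
grab2 t=41.5 open=0.0453 F=[ 0.  -0.9  1.6]
tilt2 t=44.0 open=0.0459 F=[-0.1 -0.5 -1.1]
down2 t=45.6 open=0.0458 F=[-0.1  0.3 -2. ]
('up', 0.1976, 0.4257, 65.6, 44.4, 33.0, [57, 60, 67])
[('up', 0.1994, 0.4247, 63.8, 45.6, 33.3, [39, 36, 34])]
 t=51.4 open=0.0875 F=[ 0.4 -0.   0. ]
```

View pics/w4.png

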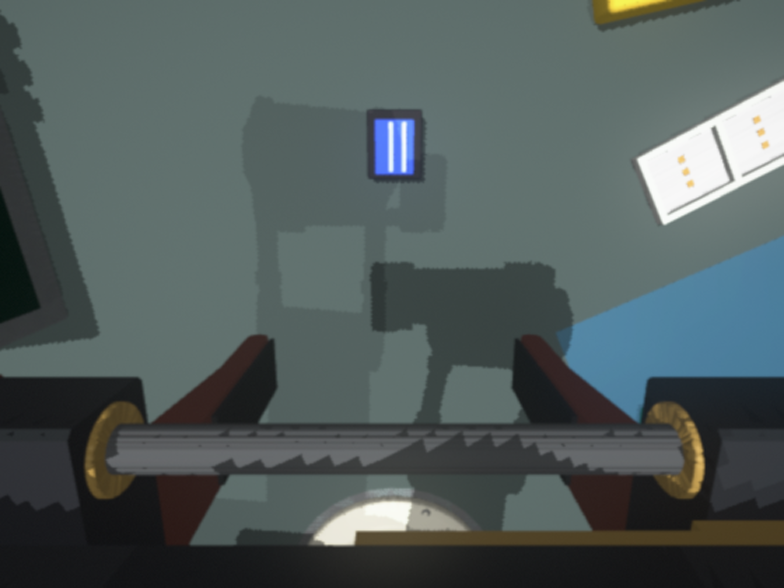

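C now lies screen up at (395,145). I'll load it into nest 2, then stand D up.

```bash
python3 - <<'E'
from h import *
pick(.1978,.4256,65.3); load(1)
go([.36,.06,.26],0,0,False)
s=r.snapshot("wrist"); print(*detect(s),sep="\n")
D=[o for o in detect(s) if o[0]=="down" and o[4]>48]; assert len(D)==1
t=r.snapshot("top"); print("top",*detect(t),sep="\n")
_,x,y,a,*_=D[0]
stand(x,y,a); see("st3"); leave(); see("st4"); st()
E
```

```text
grab t=55.8 open=0.0454 F=[0.3 0.4 1.1]
lift t=56.6 open=0.0458 F=[ 0.5 -0.1 -1.8]
over t=59.3 open=0.0459 F=[ 0.1 -0.1 -1.3]
in t=60.6 open=0.0462 F=[ 1.1 -0.2 -0.9]
('up', 0.3352, 0.0544, -23.4, 44.0, 31.9, [62, 169, 174])
('up', 0.5337, -0.1319, -13.6, 34.6, 32.4, [57, 159, 163])
('down', 0.4683, -0.0467, 80.0, 40.8, 33.9, [88, 85, 102])Traceback (most recent call last):
  File "<stdin>", line 5, in <module>
AssertionError
```

```bash
python3 -c "
import cv2,numpy as np
a=[cv2.imread(f'pics/st{i}_{c}.png') for i in (3,4) for c in('scene','top')]
a=[cv2.resize(i,(400,300)) for i in a]
cv2.imwrite('pics/m1.png',np.vstack([np.hstack(a[:2]),np.hstack(a[2:])]))"
```

```text
[ WARN:0@0.019] global loadsave.cpp:275 findDecoder imread_('pics/st3_scene.png'): can't open/read file: check file path/integrity
[ WARN:0@0.019] global loadsave.cpp:275 findDecoder imread_('pics/st3_top.png'): can't open/read file: check file path/integrity
[ WARN:0@0.019] global loadsave.cpp:275 findDecoder imread_('pics/st4_scene.png'): can't open/read file: check file path/integrity
[ WARN:0@0.019] global loadsave.cpp:275 findDecoder imread_('pics/st4_top.png'): can't open/read file: check file path/integrity
Traceback (most recent call last):
cv2.error: OpenCV(4.12.0) /io/opencv/modules/imgproc/src/resize.cpp:4208: error: (-215:Assertion failed) !ssize.empty() in function 'resize'
```

D reads differently: it looks knocked aside. I'll look again.

```bash
python3 - <<'E'
from h import *
s=r.snapshot("wrist"); save(s["frame"],"w5.png",1.4)
t=r.snapshot("top"); print("top",*detect(t),sep="\n")
go([.36,-.06,.30],0,0,False)
s=r.snapshot("wrist"); print(*detect(s),sep="\n"); save(s["frame"],"w6.png",1.4)
E
```

```text
top
('up', 0.4871, -0.2851, -1.5, 45.1, 34.0, [50, 46, 43])
('up', 0.539, -0.1333, -14.9, 43.2, 30.1, [80, 194, 183])
('up', 0.5579, -0.2869, -1.4, 40.3, 34.2, [52, 46, 45])
('up', 0.6277, -0.2887, -1.4, 43.4, 34.3, [50, 47, 45])
('up', 0.7391, 0.196, 59.7, 40.1, 29.4, [237, 232, 97])
('down', 0.4612, -0.0451, -10.0, 51.0, 41.9, [89, 49, 46])
('up', 0.3354, 0.0548, -23.5, 44.0, 31.6, [65, 177, 176])
('up', 0.4865, -0.2864, -1.4, 46.2, 34.2, [57, 61, 69])
('up', 0.5472, -0.2879, 89.9, 34.9, 23.9, [37, 41, 53])
('up', 0.5391, -0.1331, -15.0, 45.4, 31.7, [71, 207, 202])
('down', 0.4599, -0.0448, -9.9, 49.7, 39.4, [124, 66, 70])
```

View pics/w6.png

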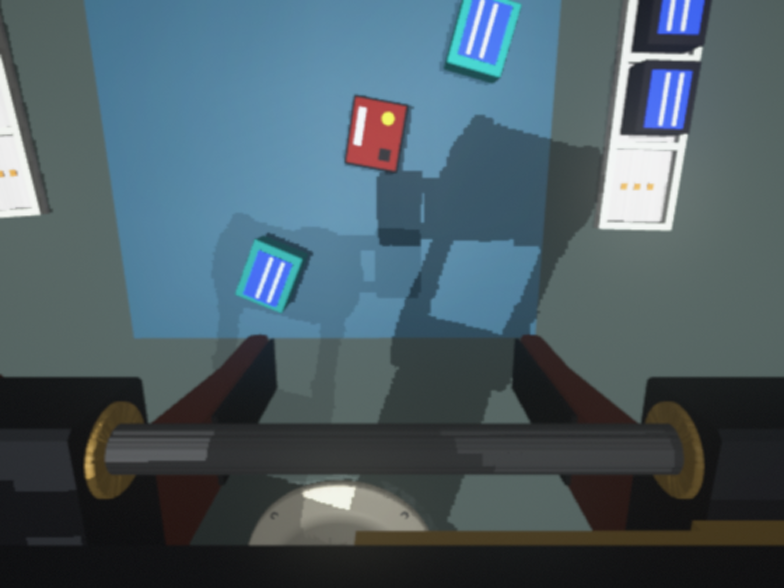

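D was knocked to (377,133), which is (0.460,−0.045) in the world; wrist and top cameras agree. It is still board up. C is seated in nest 2 at (665,97). I'll continue with D.

```bash
python3 - <<'E'
from h import *
stand(.4597,-.0446,-9.9); see("st3"); leave(); see("st4"); st()
a=[cv2.resize(cv2.imread(f'pics/st{i}_{c}.png'),(400,300)) for i in (3,4) for c in('scene','top')]
cv2.imwrite('pics/m1.png',np.vstack([np.hstack(a[:2]),np.hstack(a[2:])]))
E
```

```text
grab t=70.4 open=0.0459 F=[-0.7 -0.3  1. ]
tilted t=74.3 open=0.0461 F=[ 0.1 -0.7 -0.3]
down t=75.7 open=0.0459 F=[ 0.1  0.6 -1.4]
 t=79.0 open=0.0879 F=[ 0.1  0.2 -0.4]
```

View pics/m1.png

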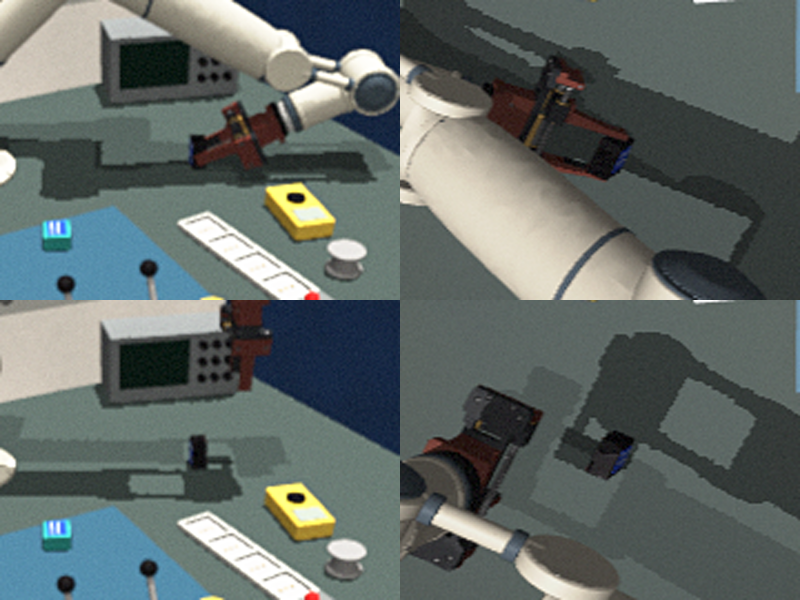

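D stands on its end in the same spot (lower left panel, (197,453)). I'll lay it over, measure, load it and check the tray.

```bash
python3 - <<'E'
from h import *
lay(); leave()
v=SPOT-.10*E_; go([*v[:2],.30],AZ,0,False)
s=r.snapshot("wrist"); d=detect(s); print(*d,sep="\n"); d=[o for o in d if o[0]=="up" and o[4]>41 and abs(o[2]-.43)<.06 and max(o[6])<100]; assert len(d)==1
pick(d[0][1],d[0][2],d[0][3]); load(0)
go([.34,-.14,.33],0,0,False); s=r.snapshot("wrist"); save(s["frame"],"w7.png",1.4)
go([.34,.14,.33],0,0,False); t=r.snapshot("top"); save(t["frame"][130:310,190:400],"t7.png",3.5)
print(*[o for o in detect(s,.032) if o[2]<-.2],"",*[o for o in detect(t,.032) if o[2]<-.2],sep="\n"); st()
for u in("knob",): pass
E
```

```text
grab2 t=81.4 open=0.0460 F=[-0.1 -0.3  0.7]
tilt2 t=83.9 open=0.0458 F=[ 0.7 -0.8 -0.2]
down2 t=85.4 open=0.0460 F=[ 0.   0.8 -0.8]
('up', 0.1977, 0.4256, 65.6, 44.4, 32.8, [57, 60, 67])
grab t=95.6 open=0.0460 F=[-0.1 -0.7  0.5]
lift t=96.4 open=0.0458 F=[ 0.2 -0.4 -1.6]
over t=99.0 open=0.0460 F=[ 0.7 -0.5 -1.2]
in t=100.3 open=0.0461 F=[-0.2 -0.1 -0.7]
('up', 0.4158, -0.2822, -2.6, 45.3, 33.3, [60, 63, 72])
('up', 0.4858, -0.2839, -1.2, 45.4, 34.0, [55, 57, 69])

('up', 0.4173, -0.2824, -1.5, 44.5, 33.7, [48, 45, 42])
('up', 0.4871, -0.2842, -1.5, 45.0, 33.9, [48, 44, 43])
('up', 0.5563, -0.286, -1.4, 42.8, 34.1, [49, 44, 43])
('up', 0.6272, -0.2879, -1.4, 43.3, 34.2, [51, 48, 45])
 t=105.9 open=0.0880 F=[-0.3 -0.4  0.2]
```

View pics/w7.png

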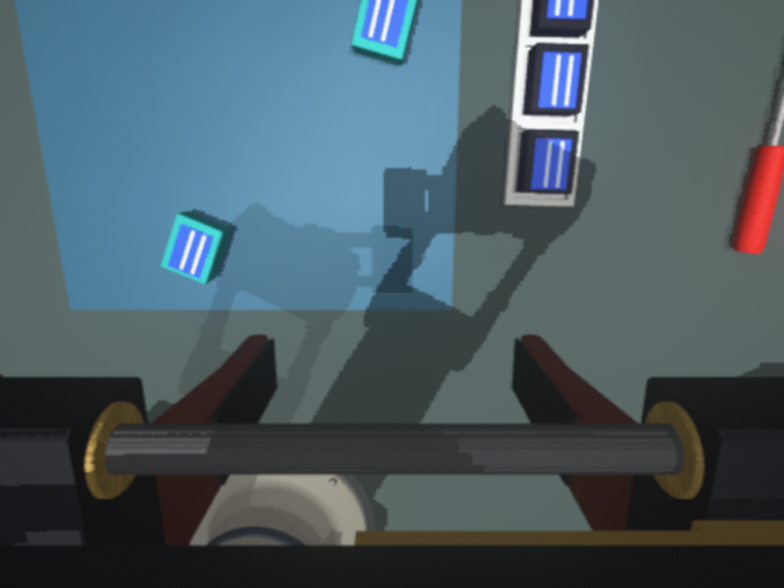

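View pics/t7.png

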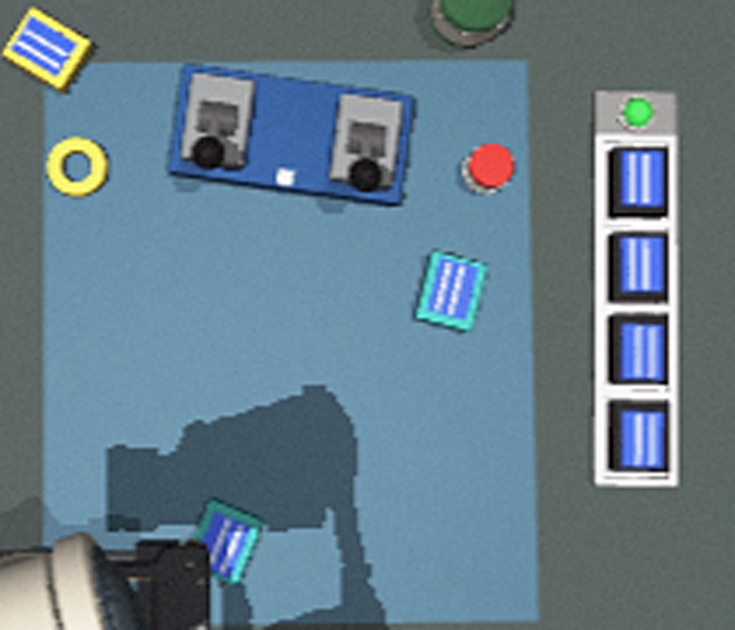

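All four modules sit in the green tray, screen up, within about 1.5 mm of the nest centres by the top camera. Now for the right lever, whose knob is at (365,175) in the crop. I'll push it with closed fingers, in small steps under force watch.

```bash
cat > lever.py <<'E'
from h import *
by=-8.4; e=np.array([np.cos(np.radians(by)),np.sin(np.radians(by)),0]); n=np.array([-e[1],e[0],0])
piv=np.array([.6635,-.0055,0])-.06*n-.001*n
def L(x,z=.121): return piv+x*e+[0,0,z]
E
python3 - <<'E'
from lever import *
r.grab(10)
go(L(-.085,.22),by); line(L(-.085),by,speed=.15); s0=st("start"); F0=s0["contact_force"]
line(L(-.06),by,speed=.05); st()
x=-.06
while x<.020:
    x+=.004; line(L(x),by,speed=.05); s=r.sense(); f=(s["contact_force"]-F0)@e
    print(round(x,3),round(float(f),1),np.round((s["tcp_pos"]-L(x))@e*1000,1))
    if f<-7: break
s=r.snapshot("scene"); u,v=proj(s,[.66,-.03,.08]).astype(int); save(s["frame"][v-60:v+60,u-80:u+80],"l1.png",5)
st()
E
```

```text
start t=111.0 open=0.0007 F=[1.8 0.3 0.2]
 t=111.6 open=0.0005 F=[-0.8 -0.  -1. ]
-0.056 -0.8 0.1
-0.052 -1.5 0.2
-0.048 -2.4 0.2
-0.044 -2.5 0.2
-0.04 -1.1 0.2
-0.036 -2.6 0.2
-0.032 -2.4 0.2
-0.028 -2.1 0.2
-0.024 -2.1 0.2
-0.02 -1.7 0.2
-0.016 -1.2 0.2
-0.012 -1.8 0.2
-0.008 -1.9 0.2
-0.004 -1.4 0.2
0.0 -1.5 0.2
0.004 -1.5 0.2
0.008 -1.3 0.2
0.012 -1.9 0.2
0.016 -11.9 -1.0
 t=116.4 open=0.0004 F=[-9.7  2.4  3.1]
```

View pics/l1.png

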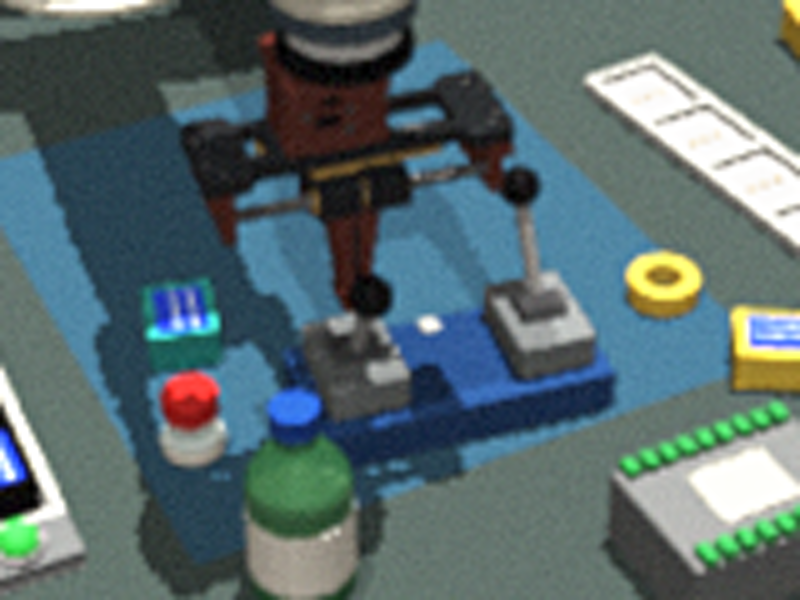

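The force jumped at the expected end stop, and the right lever (370,298) leans fully over while the left one (520,185) is untouched. I'll back off and make the last checks.

```bash
python3 - <<'E'
from lever import *
line(L(-.085),by,speed=.1); line(L(-.085,.24),by,speed=.2); go([.38,.25,.3],0)
t=r.snapshot("top"); save(t["frame"][130:310,190:400],"t8.png",3.5)
print(*[o for o in detect(t,.032) if o[2]<-.2],sep="\n"); st()
s=r.snapshot("scene"); u,v=proj(s,[.62,-.1,.05]).astype(int); save(s["frame"][v-80:v+80,u-107:u+107],"s8.png",3.7)
E
```

```text
('up', 0.4172, -0.2839, -1.4, 44.6, 31.0, [56, 53, 52])
('up', 0.4871, -0.2842, -1.5, 45.0, 33.9, [50, 46, 42])
('up', 0.5563, -0.286, -1.4, 42.8, 34.1, [49, 45, 44])
('up', 0.6272, -0.2881, -0.4, 42.8, 34.3, [55, 51, 51])
 t=119.7 open=0.0003 F=[-0.6 -0.1  0.1]
```

View pics/t8.png

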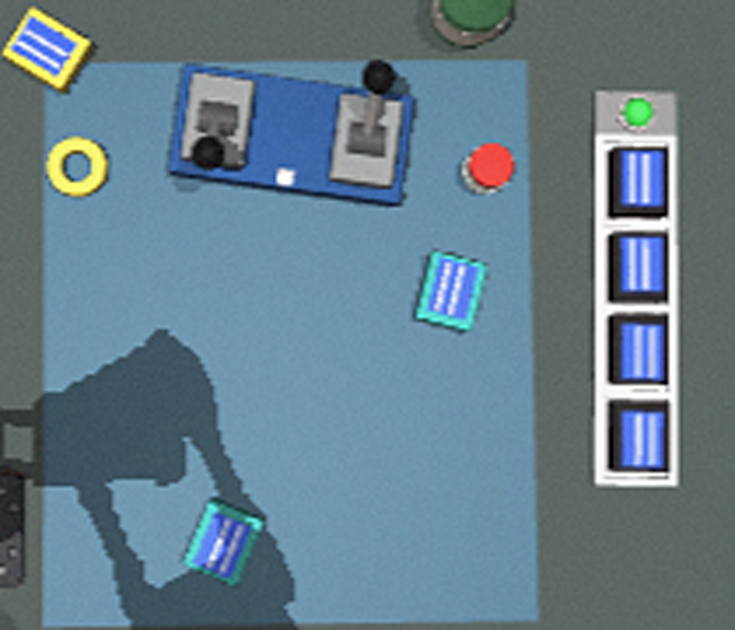

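View pics/s8.png

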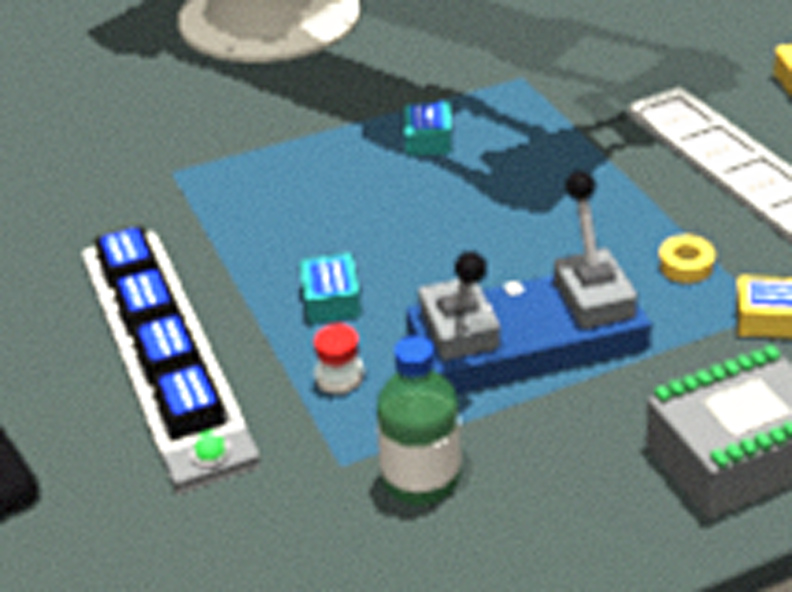

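The knob is at (378,76), over to the far side. The left knob is unchanged at (207,152), and all four modules are seated.

```bash
python3 - <<'E'
from lever import *
t=r.snapshot("top"); k=ray(t,190+378/3.5,130+76/3.5,.122); d=(k-piv)@e; print("lever angle ~",np.arcsin(d/.08)+.5)
r.hand_in()
E
```

```text
lever angle ~ 1.034385288094082
the job is handed in; nothing more can be done
```

All four modules are in the right tray, the one with the green lamp, screen up and one per nest. That tray's start lever is fully over, and the job was handed in at about 120 s of the 210 s limit.

- **Modules:** Two already lay screen up and went straight in. The other two lay screen down; I turned each over in two 90° steps on a free patch of bench, then loaded it. One of those was knocked about 4.5 cm aside during the run, so I found it again before picking it up.
- **Lever:** I pushed the right lever in small steps until the force rose to about 12 N at its end stop. The last picture puts it at about 1.03 rad, within measuring error of the 1.0 rad stop.
- **Last checks:** The top camera showed all four screens within about 2 mm of the nest centres. The left lever looked untouched, and the other things near the trays looked in place. The multimeter, solder spool, mouse and screwdriver were not in the final close-ups. The arm was clear of everything.
- **Disagreements:** The wrist and top cameras differed by a steady 1.5 mm or so, which is within the stated calibration. In the last picture the lamp-end module read about 1° off its earlier angle, which I take as picture noise.

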